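Line up the sample bottles by height beside the pump

ROBOT

A 7-joint arm with a two-finger parallel gripper is mounted at the origin on the work surface. World frame = base frame: x ahead of the robot, y to its left, z up, the work surface at z = 0. Lengths are in m, angles in rad, forces in N, time in s.
With the tool pointing down it reaches from about 0.4 to 0.85 m from the base axis. Payload 4.5 kg.
Tool frame: the origin (TCP) lies between the finger pads; the fingertips stand 25 mm ahead of it and the grasp point (between the pads) lies 6 mm ahead of it (r.tips_ahead is the distance from the TCP to the fingertips, in m); z points along the fingers, y is the direction in which the jaws open and shut (so a half turn about z gives the same grasp; the last joint's range is limited). The gripper opens to 88 mm and grips with 3 to 60 N. Pads are 18 mm wide; open, the fingers measure 123 mm over their backs; the gripper's body (75 mm by 187 mm) begins 45 mm behind the grasp point.
Start: joints at [1.198, 0.689, -0.195, 1.565, 0.157, 0.902, -0.215], TCP at [0.247, -0.574, 0.264] pointing down, gripper open.
Joint ranges: [-3.01, 3.01], [-0.46, 2.08], [-1.47, 1.51], [0.13, 2.56], [-1, 4.14], [0.04, 2.09], [-2.66, 2.66]. Speed limits (rad/s): [2.57, 2.57, 3.14, 3.14, 3.14, 3.14, 3.14].

INTERFACE

Orientations are given as a unit quaternion [x, y, z, w].
In Python, from plant import r, imaging gives the robot as it stands.
- The arm moves only by the tool send_rows, never from a script. Its argument "moves" is one flat list of numbers, 6 for each row, row after row: the shift along the tool's x, y, z in m, then the turn, a rotation vector about the tool's x, y, z in degrees. A call has exactly 5 rows; each row is the pose to reach, as a shift and turn from the pose measured when the call began, along the tool's axes at that moment; what a row does not reach only later rows make up. A row lasts 1/12 s, in which the tool goes at most 41.7 mm and 7.16 degrees, less where a joint would pass 70% of its speed; a pose out of reach is approached as far as the arm can. A call with a gripper value outside its range is refused whole. "claw" is the closure, from -1 (fully open) to 1 (shut), so that 0 is half open, set as the call begins (left out, the last holds). The fingers move at their own pace and stop on an object; "grip_force" is the grip in N (left out, the last holds). Time passes only in rows, so rows that repeat a pose let the fingers close, or fill a call up. It gives the time, the measured TCP pose, the force and the opening at its end, in the units of the state.
- r.get_state(): the state, without advancing time (a new reading comes with each control period).
- imaging.snapshot(name): name is "side" or "top" or "wrist"; returns a dict with "image" (400x640x3 uint8, red, green, blue), "depth" (400x640 float32, m along the optical axis (not along the pixel's ray), 0 where there is no reading), "mtx" (3x3 intrinsics, pixels), "rvec" (rotation vector, rad) and "tvec" (3), from world to camera coordinates, as OpenCV has them. Camera axes: x right, y down, z forward; pixel columns grow to the right and rows downward; lengths in m; the calibration is good to about 2 mm. A picture is of the moment at which its call begins.
- r.finish_job(): hands the job in, once; it reports no verdict.
Trained networks look in a picture, given as the dict that the camera call returned (one of the last four; its "shot" number tells which), for a name from the list of things; names that differ only in an ending like _2 or _b are one class to them, and where a whole thing is asked for, a point or a joint stands for the part that bears it (a point fixed in the world has none). Each returns a list of dicts, best first, with "score" (0 to 1); they miss things now and then, are a little off and sometimes report something else, mostly with a low value. They report only what shows in the picture. A call takes as long as a camera call.
- imaging.look_for(query, picture): "box" ([centre column, centre row, width, height] as shares, 0 to 1, of the picture: columns of its width, rows of its height, round what is visible of it).
- imaging.silhouettes(query, picture): "pixels" (400x640 bool, what is visible of it) and "box" ([centre column, centre row, width, height] as shares, 0 to 1, of the picture: columns of its width, rows of its height, round what is visible of it).
- imaging.pinpoint(query, picture): "point" ([column, row] as shares, 0 to 1, of the picture: columns of its width, rows of its height: a listed point, or the origin of a listed thing).
The state is a dict: "clock": time; "q": joint angles; "qd": joint speeds; "joint_torque": joint torques, N m; "tool_pos": TCP position; "eef_rot": TCP orientation; "contact_force": force on the tool from outside, world axes, zero at the start; "moment": the same for the moment, N m; "opening": opening from 0.0 (shut) to 1.0 (fully open).
Only numpy, scipy, OpenCV 4.12 (cv2) and the standard library are available. Lean on these libraries where they do the work, as an engineer would, in place of code of your own. Each camera call takes 0.05 s, during which the arm holds its last target.

TASK

Stand the four blue-capped sample bottles in the four black dishes on the board, one in the middle of each dish, in order of height: the shortest in the dish nearest the peristaltic pump, then each one taller, the tallest in the dish farthest from it. The bottles are full, so keep them upright throughout, leave them standing free, and do not disturb the brown glass flask.

Things in the scene. Friction and masses are not known exactly. Their poses are not given: they have to be found in the camera images.
- jar_58: The shortest of the four sample containers, a squat wide jar: 58 mm tall over its cap, white plastic body 56 mm in diameter with a straight side up to 42 mm, then a blue screw cap 50 mm in diameter; about 120 g. Closed, stands upright on the bench. Origin at the centre of its underside, z up along its axis.
- bottle_84: The second shortest sample bottle: 84 mm tall over its cap, white plastic body 42 mm in diameter with a straight side up to 60 mm, then a blue screw cap 32 mm in diameter; about 100 g. Closed, stands upright on the bench. Origin at the centre of its underside, z up along its axis.
- bottle_108: The second tallest sample bottle: 108 mm tall over its cap, white plastic body 50 mm in diameter with a straight side up to 82 mm, then a blue screw cap 36 mm in diameter; about 180 g. Closed, stands upright on the bench. Origin at the centre of its underside, z up along its axis.
- bottle_132: The tallest sample bottle, slender: 132 mm tall over its cap, white plastic body 40 mm in diameter with a straight side up to 104 mm, then a blue screw cap 30 mm in diameter; about 150 g. Closed, stands upright on the bench. Origin at the centre of its underside, z up along its axis.
- dish_a: Shallow round black rubber dish, one of four alike in a row on a fixed aluminium board (420 x 90 x 8 mm). Fixed. Outer diameter 80 mm, inner 74; floor 3 mm and rim 7 mm above its origin, which is the centre of its underside, 8 mm above the bench; y runs along the row from dish_a to dish_d, z up. An end dish of the row, beside dish_b.
- dish_b: Shallow round black rubber dish, one of four alike in a row on a fixed aluminium board (420 x 90 x 8 mm). Fixed. Outer diameter 80 mm, inner 74; floor 3 mm and rim 7 mm above its origin, which is the centre of its underside, 8 mm above the bench; y runs along the row from dish_a to dish_d, z up. Between dish_a and dish_c, 88 to 112 mm from either.
- dish_c: Shallow round black rubber dish, one of four alike in a row on a fixed aluminium board (420 x 90 x 8 mm). Fixed. Outer diameter 80 mm, inner 74; floor 3 mm and rim 7 mm above its origin, which is the centre of its underside, 8 mm above the bench; y runs along the row from dish_a to dish_d, z up. Between dish_b and dish_d, 88 to 112 mm from either.
- dish_d: Shallow round black rubber dish, one of four alike in a row on a fixed aluminium board (420 x 90 x 8 mm). Fixed. Outer diameter 80 mm, inner 74; floor 3 mm and rim 7 mm above its origin, which is the centre of its underside, 8 mm above the bench; y runs along the row from dish_a to dish_d, z up. The other end dish of the row, beside dish_c.
- pump: White peristaltic pump with a grey round roller head towards the robot, 155 x 120 mm on plan, 120 mm tall, heavy and fixed. Stands beyond either end of the row, its origin about 0.17 m from the nearest dish's; a three-legged filter stand, 215 mm tall, stands beyond the other end. Origin at the centre of its underside.
- flask: Conical flask of brown glass, 68 mm wide at the foot, 94 mm tall, standing loose beyond the row of dishes. Not to be touched. Origin at the centre of its underside.

How it is judged:
By the outcome, as a careful person would: the job done as asked, in the order asked, and still so for the second after the job is handed in, with the robot touching nothing.
It also fails if it takes over 112 s, if anything falls off the work surface, if the arm or the gripper's body presses on something with over 40 N, if the wrist force passes 120 N, or if a joint passes its speed limit or range.

## Working session

There is one attempt and no reset: what is moved stays moved. The work goes in short steps, Python scripts to look and compute and a tool call to move; the robot and the scene stay as the last step left them, time stands still between calls to the robot, and variables do not carry over. Pictures are saved under pics/ and viewed, and the job is handed in when it is done.

Besides the shell and the picture viewer there is one more tool, called after "Call:" as name(argument=value, ...), one argument or row to a line, values as JSON. send_rows: Moves the arm, as the interface text tells. Its arguments: {"type":"object","properties":{"moves":{"type":"array"},"claw":{"type":"number"},"grip_force":{"type":"number"}},"required":["moves"]}

```bash
ls; mkdir -p pics; python3 - <<'E'
from plant import r, imaging
import cv2
print(r.get_state())
print(r.tips_ahead)
for n in ("side","top"):
    p=imaging.snapshot(n); cv2.imwrite(f"pics/{n}0.png",p["image"][:,:,::-1])
    print(n,p["mtx"],p["rvec"],p["tvec"],p["shot"])
E
```

```text
pics
{'clock': 0.0, 'q': array([ 1.19782439,  0.68996749, -0.19454086,  1.56635361,  0.15726546,
        0.90247752, -0.21508464]), 'qd': array([ 0.00067975, -0.00041459,  0.00228949, -0.00114247, -0.0004349 ,
       -0.00018611, -0.00079513]), 'joint_torque': array([ 1.58739003e-03, -5.27564335e+01, -1.26627780e+00, -1.53432924e+01,
       -5.26296627e-02,  6.66489432e-03,  1.59927476e-04]), 'tool_pos': array([ 0.24702517, -0.57347078,  0.2629184 ]), 'eef_rot': array([ 9.79377742e-01,  2.02035672e-01, -2.26159417e-04, -8.79909954e-04]), 'contact_force': array([ 0.32960365,  0.49515806, -0.37195751]), 'moment': array([ 0.02122544, -0.03482766,  0.06161125]), 'opening': 1.002909682733695}
0.025
side [[379.10386156   0.         320.73501328]
 [  0.         379.10386156 208.66421687]
 [  0.           0.           1.        ]] [ 0.29788601 -2.68147879  1.4146865 ] [0.5882849  0.09828472 0.82636855] 1
top [[491.66312927   0.         318.3974239 ]
 [  0.         491.66312927 202.97212042]
 [  0.           0.           1.        ]] [ 2.10814851 -2.16887023  0.12629942] [0.05735722 0.59581862 1.14507688] 2
```

View pics/side0.png

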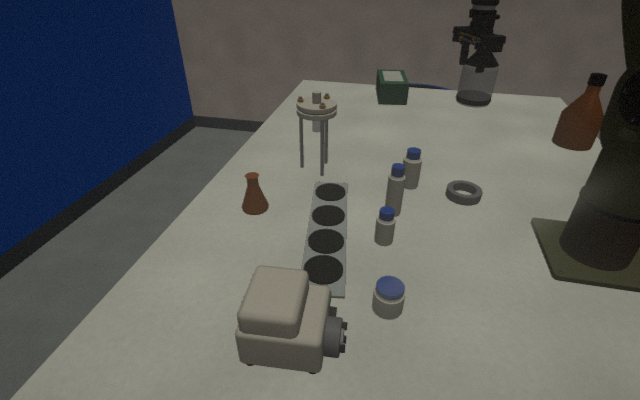

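View pics/top0.png

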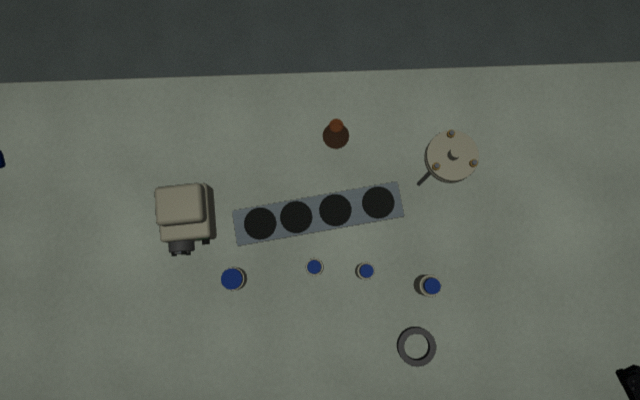

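```bash
cat > h.py <<'E'
import numpy as np, cv2
from plant import r, imaging
from scipy.spatial.transform import Rotation as R
def cam(p):
    Rm,_=cv2.Rodrigues(np.array(p["rvec"],float)); return Rm,np.array(p["tvec"],float).ravel()
def ray(p,u,v,z):
    Rm,t=cam(p); d=Rm.T@np.linalg.inv(p["mtx"])@np.array([u,v,1.]); o=-Rm.T@t
    return o+d*(z-o[2])/d[2]
def cloud(p):
    Rm,t=cam(p); D=p["depth"]; v,u=np.mgrid[0:400,0:640]
    P=np.stack([u,v,np.ones_like(u)],-1)@np.linalg.inv(p["mtx"]).T*D[...,None]
    return (P-t)@Rm
def blobs(mask,mn=30):
    n,l,s,c=cv2.connectedComponentsWithStats(mask.astype(np.uint8)); 
    return [(c[i],s[i],l==i) for i in range(1,n) if s[i][4]>=mn]
E
python3 - <<'E'
from h import *
p=imaging.snapshot("top"); W=cloud(p); im=p["image"].astype(int)
m=(im[...,2]>im[...,0]+40)
for c,s,l in blobs(m):
    er=cv2.erode(l.astype(np.uint8),np.ones((3,3)))>0
    zt=np.median(W[er][:,2]); 
    print("cap",c.round(1),s,"z",zt.round(4),"ray",ray(p,*c,zt).round(4),"cloud",np.median(W[er],0).round(4))
m=(im.sum(-1)<100)
m[:170]=0
for c,s,l in blobs(m,500):
    zt=np.median(W[l][:,2]); print("dark",c.round(1),s,zt.round(4),ray(p,*c,0.013).round(4))
for n in ("jar_58","bottle_84","bottle_108","bottle_132","dish_a","pump","flask"):
    for d in imaging.silhouettes(n,p)[:4]: print(n,round(d["score"],2),(np.array(d["box"])*[640,400,640,400]).round(1), np.median(W[d["pixels"]],0).round(3))
E
```

```text
cap [313.8 266.5] [308 261  13  12 131] z 0.0832 ray [0.445  0.0542 0.0832] cloud [0.444  0.0538 0.0832]
cap [366.2 270.5] [360 265  13  12 128] z 0.1313 ray [ 0.4326 -0.0618  0.1313] cloud [ 0.4325 -0.0615  0.1313]
cap [231.  278.5] [221 269  21  20 329] z 0.0574 ray [0.4226 0.2496 0.0574] cloud [0.4232 0.2496 0.0574]
cap [432.  285.6] [425 278  15  16 186] z 0.1075 ray [ 0.3955 -0.2077  0.1075] cloud [ 0.3949 -0.2075  0.1075]
dark [377.8 202.2] [363 187  31  31 750] 0.0105 [ 0.5989 -0.1056  0.013 ]
dark [334.8 209.7] [320 195  31  31 752] 0.0107 [0.5833 0.0009 0.013 ]
dark [295.7 216.7] [281 202  31  31 749] 0.0107 [0.5688 0.0978 0.013 ]
dark [259.7 223.1] [245 208  31  31 754] 0.0106 [0.5555 0.1871 0.013 ]
dark [630.4 381. ] [616 365  24  35 580] 0.3398 [ 0.1623 -0.672   0.013 ]
jar_58 0.78 [234.3 278.   29.4  21.1] [0.425 0.243 0.056]
bottle_84 0.72 [364.  271.4  20.7  16.5] [ 0.433 -0.059  0.128]
bottle_84 0.69 [425.5 287.2  25.   21.7] [ 0.399 -0.2    0.086]
bottle_84 0.65 [314.4 267.2  19.7  14. ] [0.446 0.053 0.082]
bottle_108 0.72 [364.  271.4  20.7  16.5] [ 0.433 -0.059  0.128]
bottle_108 0.69 [425.5 287.2  25.   21.7] [ 0.399 -0.2    0.086]
bottle_108 0.65 [314.4 267.2  19.7  14. ] [0.446 0.053 0.082]
bottle_132 0.72 [364.  271.4  20.7  16.5] [ 0.433 -0.059  0.128]
bottle_132 0.69 [425.5 287.2  25.   21.7] [ 0.399 -0.2    0.086]
bottle_132 0.65 [314.4 267.2  19.7  14. ] [0.446 0.053 0.082]
dish_a 0.96 [379.5 198.8  31.9  36.3] [ 0.6   -0.105  0.011]
dish_a 0.85 [293.8 216.2  30.3  31.7] [0.571 0.098 0.011]
dish_a 0.83 [260.5 222.1  36.1  28.8] [0.557 0.187 0.011]
dish_a 0.55 [334.2 209.6  34.4  34.1] [0.584 0.001 0.011]
pump 0.97 [185.7 220.9  64.2  73.6] [0.569 0.348 0.102]
pump 0.61 [294.1 215.8  29.3  35. ] [0.569 0.098 0.011]
flask 0.74 [335.2 133.   25.4  31.6] [ 0.765 -0.007  0.041]
flask 0.41 [363.2 271.4  21.4  14.5] [ 0.433 -0.059  0.128]
```

```bash
cat >> h.py <<'E'
T={'jar':(.4226,.2496,.5555,.1871),'84':(.445,.0542,.5688,.0978),'108':(.3955,-.2077,.5833,.0009),'132':(.4326,-.0618,.5989,-.1056)}
def to(x,y,z,yaw=0):
    s=r.get_state(); Rc=R.from_quat(s["eef_rot"])
    # target: tool y=+x world, x=+y, z=-z
    c,n=np.cos(yaw),np.sin(yaw)
    Rt=R.from_matrix(np.array([[-n,c,0],[c,n,0],[0,0,-1.]]))
    d=Rc.inv().apply(np.array([x,y,z])-s["tool_pos"])*1000
    rv=np.degrees((Rc.inv()*Rt).as_rotvec())
    print("t",s["clock"],"pos",s["tool_pos"].round(4),"shift mm",d.round(1),"turn",rv.round(2),"F",s["contact_force"].round(1),"op",round(float(s["opening"]),3),"q",s["q"].round(2))
E
python3 -c "
from h import *
to(.3955,-.2077,.264)"
```

```text
t 0.5 pos [ 0.2473 -0.574   0.2637] shift mm [ 281.  -277.7   -0.3] turn [ -0.    -0.   -66.69] F [ 0.1 -0.2 -1. ] op 1.0 q [ 1.2   0.69 -0.19  1.57  0.16  0.9  -0.22]
```

Call:
send_rows(
  moves=[0.02, -0.02, 0, 0, 0, -5, 0.04, -0.04, 0, 0, 0, -10, 0.06, -0.06, 0, 0, 0, -15, 0.08, -0.08, 0, 0, 0, -20, 0.1, -0.1, 0, 0, 0, -25],
  claw=-1,
  grip_force=20,
)

```text
clock: 0.92
tool_pos: [0.3, -0.4414, 0.2639]
eef_rot: [0.912, 0.411, 0.0, 0.0]
contact_force: [0.9, -0.2, -0.4]
opening: 1.001
```

```bash
python3 -c "
from h import *
to(.3955,-.2077,.264)"
```

```text
t 0.9167 pos [ 0.3    -0.4414  0.2639] shift mm [ 2.384e+02 -8.310e+01 -2.000e-01] turn [ 3.000e-02  1.000e-02 -4.145e+01] F [ 0.9 -0.2 -0.4] op 1.001 q [ 1.09  0.58 -0.32  1.84  0.25  0.76 -0.09]
```

Call:
send_rows(
  moves=[0.035, -0.012, 0, 0, 0, -6, 0.07, -0.024, 0, 0, 0, -12, 0.105, -0.037, 0, 0, 0, -18, 0.14, -0.049, 0, 0, 0, -24, 0.175, -0.061, 0, 0, 0, -30],
)

```text
clock: 1.33
tool_pos: [0.3705, -0.2683, 0.2641]
eef_rot: [0.773, 0.635, 0.0, 0.001]
contact_force: [0.8, 0.1, 0.1]
opening: 0.999
```

```bash
python3 -c "
from h import *
to(.3955,-.2077,.2)"
```

```text
t 1.3333 pos [ 0.3705 -0.2683  0.2641] shift mm [64.4 12.7 64.1] turn [  0.06   0.04 -11.18] F [0.8 0.1 0.1] op 0.999 q [ 0.83  0.5  -0.46  2.04  0.35  0.67 -0.05]
```

Call:
send_rows(
  moves=[0.02, 0.004, 0.01, 0, 0, -4, 0.04, 0.008, 0.025, 0, 0, -8, 0.0644, 0.0127, 0.045, 0, 0, -11.2, 0.0644, 0.0127, 0.06, 0, 0, -11.2, 0.0644, 0.0127, 0.064, 0, 0, -11.2],
)

```text
clock: 1.75
tool_pos: [0.3954, -0.2061, 0.1987]
eef_rot: [0.706, 0.708, -0.0, -0.001]
contact_force: [0.4, -0.6, 0.6]
opening: 1.002
```

```bash
python3 - <<'E'
from h import *
to(.3955,-.2077,.076)
p=imaging.snapshot("wrist"); cv2.imwrite("pics/w1.png",p["image"][:,:,::-1]); W=cloud(p); im=p["image"].astype(int)
m=(im[...,2]>im[...,0]+40)
for c,s,l in blobs(m):
    er=cv2.erode(l.astype(np.uint8),np.ones((3,3)))>0
    zt=np.median(W[er][:,2]); print("cap",c.round(1),s,"ray",ray(p,*c,zt).round(4))
E
```

```text
t 1.75 pos [ 0.3954 -0.2061  0.1987] shift mm [ -1.7   0.3 122.7] turn [-0.08 -0.04  0.21] F [ 0.4 -0.6  0.6] op 1.002 q [ 0.64  0.6  -0.41  2.15  0.51  0.49 -0.15]
cap [321.9 219. ] [ 295  190   55   58 2525] ray [ 0.3965 -0.2066  0.1082]
```

View pics/w1.png

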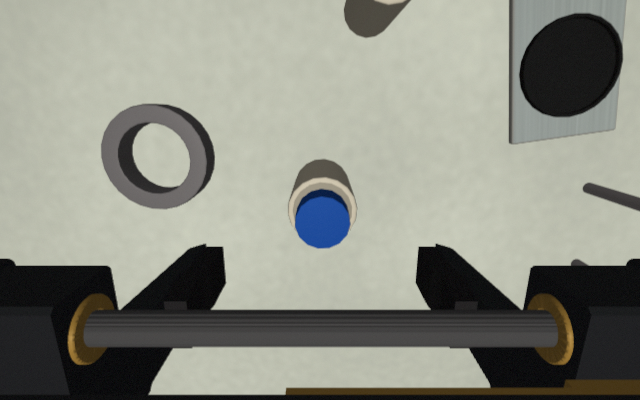

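Call:
send_rows(
  moves=[-0.001, 0.001, 0.025, 0, 0, 0, -0.001, 0.001, 0.055, 0, 0, 0, -0.001, 0.001, 0.085, 0, 0, 0, -0.001, 0.001, 0.11, 0, 0, 0, -0.001, 0.001, 0.122, 0, 0, 0],
)

```text
clock: 2.22
tool_pos: [0.3953, -0.2093, 0.0753]
eef_rot: [0.707, 0.707, -0.002, -0.001]
contact_force: [-0.7, 0.6, -0.4]
opening: 0.999
```

Call:
send_rows(
  moves=[0, 0, 0, 0, 0, 0, 0, 0, 0, 0, 0, 0, 0, 0, 0, 0, 0, 0, 0, 0, 0, 0, 0, 0, 0, 0, 0, 0, 0, 0],
  claw=1,
  grip_force=25,
)

```text
clock: 2.63
tool_pos: [0.3958, -0.2099, 0.0763]
eef_rot: [0.708, 0.707, -0.001, 0.0]
contact_force: [-0.4, 0.1, -0.2]
opening: 0.642
```

Call:
send_rows(
  moves=[0.001, 0, 0, 0, 0, 0, 0.002, 0, 0, 0, 0, 0, 0.002, 0, 0, 0, 0, 0, 0.002, 0, 0, 0, 0, 0, 0.002, 0, 0, 0, 0, 0],
)

```text
clock: 3.05
tool_pos: [0.3964, -0.2087, 0.0771]
eef_rot: [0.708, 0.706, -0.001, 0.001]
contact_force: [0.1, -1.4, 7.5]
opening: 0.557
```

```bash
python3 - <<'E'
from h import *
to(.5833,.0009,.15)
E
```

```text
t 3.05 pos [ 0.3964 -0.2087  0.0771] shift mm [209.8 186.6 -73.5] turn [ 0.02  0.19 -0.11] F [ 0.1 -1.4  7.5] op 0.557 q [ 0.43  0.84 -0.08  2.23  0.71  0.1  -0.34]
```

Call:
send_rows(
  moves=[0, 0, -0.006, 0, 0, 0, 0, 0, -0.018, 0, 0, 0, 0, 0, -0.034, 0, 0, 0, 0.0, 0.0, -0.05, 0, 0, 0, 0.0, 0.0, -0.062, 0, 0, 0],
)

```text
clock: 3.47
tool_pos: [0.396, -0.2083, 0.1403]
eef_rot: [0.708, 0.707, -0.001, 0.001]
contact_force: [0.5, 0.4, -1.1]
opening: 0.562
```

```bash
python3 - <<'E'
from h import *
to(.5833,.0009,.15)
p=imaging.snapshot("side"); cv2.imwrite("pics/s1.png",p["image"][:,:,::-1])
E
```

```text
t 3.4667 pos [ 0.396  -0.2083  0.1403] shift mm [209.5 186.9 -10.3] turn [ 0.01  0.18 -0.09] F [ 0.5  0.4 -1.1] op 0.562 q [ 0.56  0.71 -0.28  2.19  0.64  0.31 -0.27]
```

View pics/s1.png

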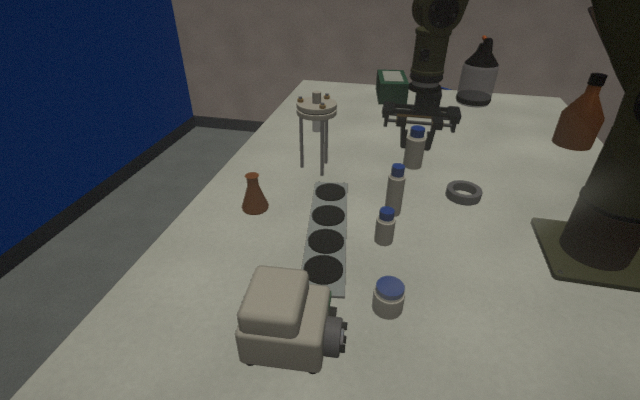

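Call:
send_rows(
  moves=[0.006, 0.008, -0.002, 0, 0, 0, 0.02, 0.022, -0.005, 0, 0, 0, 0.038, 0.04, -0.008, 0, 0, 0, 0.058, 0.06, -0.01, 0, 0, 0, 0.08, 0.08, -0.01, 0, 0, 0],
)

```text
clock: 3.93
tool_pos: [0.4777, -0.1277, 0.1515]
eef_rot: [0.708, 0.706, -0.001, 0.002]
contact_force: [0.3, 0.1, -2.1]
opening: 0.561
```

```bash
python3 - <<'E'
from h import *
to(.5833,-.0006,.14)
E
```

```text
t 3.9333 pos [ 0.4777 -0.1277  0.1515] shift mm [127.5 105.2  11.2] turn [ 0.14  0.24 -0.16] F [ 0.3  0.1 -2.1] op 0.561 q [ 0.37  0.72 -0.33  2.05  0.54  0.45 -0.38]
```

Call:
send_rows(
  moves=[0.021, 0.018, 0, 0, 0, 0, 0.044, 0.036, 0, 0, 0, 0, 0.067, 0.055, 0, 0, 0, 0, 0.087, 0.072, 0, 0, 0, 0, 0.104, 0.086, 0, 0, 0, 0],
)

```text
clock: 4.35
tool_pos: [0.5651, -0.0205, 0.1506]
eef_rot: [0.707, 0.707, -0.0, 0.002]
contact_force: [0.4, -0.7, -1.6]
opening: 0.561
```

Call:
send_rows(
  moves=[0.012, 0.01, 0, 0, 0, 0, 0.019, 0.016, 0.005, 0, 0, 0, 0.0225, 0.018, 0.012, 0, 0, 0, 0.0235, 0.019, 0.02, 0, 0, 0, 0.0235, 0.019, 0.025, 0, 0, 0],
)

```text
clock: 4.77
tool_pos: [0.5828, 0.0019, 0.1237]
eef_rot: [0.707, 0.707, -0.002, 0.001]
contact_force: [-0.2, 0.5, -1.2]
opening: 0.56
```

```bash
python3 - <<'E'
from h import *
to(.5833,-.0006,.089)
E
```

```text
t 4.7667 pos [0.5828 0.0019 0.1237] shift mm [-2.4  0.5 34.7] turn [-0.05  0.22 -0.05] F [-0.2  0.5 -1.2] op 0.56 q [ 0.11  0.84 -0.33  1.8   0.47  0.58 -0.52]
```

Call:
send_rows(
  moves=[-0.001, 0, 0.006, 0, 0, 0, -0.002, 0, 0.014, 0, 0, 0, -0.002, 0, 0.022, 0, 0, 0, -0.002, 0, 0.027, 0, 0, 0, -0.002, 0, 0.029, 0, 0, 0],
)

```text
clock: 5.18
tool_pos: [0.5821, -0.0006, 0.0936]
eef_rot: [0.708, 0.707, -0.002, 0.001]
contact_force: [0.7, 0.3, -0.9]
opening: 0.562
```

Call:
send_rows(
  moves=[0, 0, 0.001, 0, 0, 0, 0, 0, 0.003, 0, 0, 0, 0, 0, 0.005, 0, 0, 0, 0, 0, 0.006, 0, 0, 0, 0, 0, 0.006, 0, 0, 0],
)

```text
clock: 5.6
tool_pos: [0.5823, -0.0007, 0.0881]
eef_rot: [0.708, 0.707, -0.002, 0.001]
contact_force: [-1.0, -1.2, 2.0]
opening: 0.562
```

```bash
python3 - <<'E'
from h import *
to(.5833,-.0006,.089)
p=imaging.snapshot("top");W=cloud(p); im=p["image"].astype(int)
m=(im[...,2]>im[...,0]+40)
for c,s,l in blobs(m): print(c,s,np.median(W[l],0).round(4))
p=imaging.snapshot("side"); cv2.imwrite("pics/s2.png",p["image"][:,:,::-1])
E
```

```text
t 5.6 pos [ 0.5823 -0.0007  0.0881] shift mm [ 0.1  1.  -0.9] turn [-0.11  0.26 -0.07] F [-1.  -1.2  2. ] op 0.562 q [ 0.09  0.9  -0.3   1.81  0.5   0.51 -0.54]
[313.7173913  266.41304348] [308 260  13  14 138] [0.4457 0.0538 0.0837]
[230.93786982 278.46449704] [221 269  21  20 338] [0.4232 0.2497 0.0574]
```

View pics/s2.png

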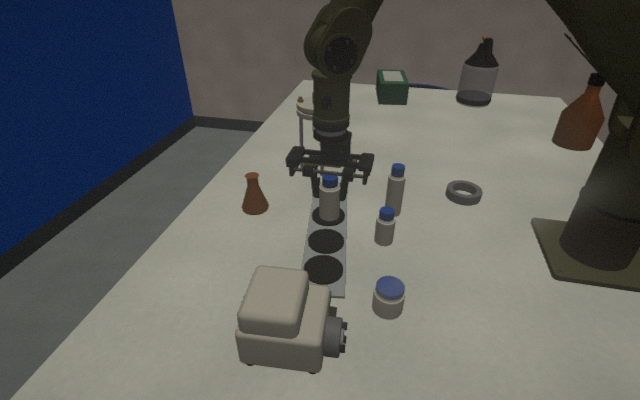

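Call:
send_rows(
  moves=[0, 0, 0, 0, 0, 0, 0, 0, 0, 0, 0, 0, 0, 0, 0, 0, 0, 0, 0, 0, 0, 0, 0, 0, 0, 0, 0, 0, 0, 0],
  claw=-1,
)

```text
clock: 6.12
tool_pos: [0.5824, -0.0007, 0.0881]
eef_rot: [0.708, 0.707, -0.002, 0.001]
contact_force: [-0.6, 0.6, -0.0]
opening: 0.915
```

Call:
send_rows(
  moves=[0, 0, 0, 0, 0, 0, 0, 0, -0.01, 0, 0, 0, 0, 0, -0.035, 0, 0, 0, 0, 0, -0.07, 0, 0, 0, 0, 0, -0.105, 0, 0, 0],
)

```text
clock: 6.53
tool_pos: [0.5818, -0.0002, 0.1943]
eef_rot: [0.707, 0.707, -0.003, 0.0]
contact_force: [1.0, 0.3, 1.0]
opening: 1.0
```

```bash
python3 - <<'E'
from h import *
to(.4326,-.0618,.21)
E
```

```text
t 6.5333 pos [ 5.818e-01 -2.000e-04  1.943e-01] shift mm [ -61.8 -149.2  -14.9] turn [-0.22  0.25 -0.05] F [1.  0.3 1. ] op 1.0 q [ 0.15  0.74 -0.39  1.76  0.41  0.73 -0.47]
```

Call:
send_rows(
  moves=[-0.01, -0.025, -0.005, 0, 0, 0, -0.025, -0.06, -0.01, 0, 0, 0, -0.039, -0.095, -0.015, 0, 0, 0, -0.052, -0.125, -0.015, 0, 0, 0, -0.059, -0.142, -0.015, 0, 0, 0],
)

```text
clock: 6.95
tool_pos: [0.4356, -0.0609, 0.211]
eef_rot: [0.708, 0.706, -0.005, -0.0]
contact_force: [-0.4, -0.9, -0.3]
opening: 1.0
```

```bash
python3 - <<'E'
from h import *
to(.4326,-.0618,.099)
p=imaging.snapshot("top");W=cloud(p); im=p["image"].astype(int)
m=(im[...,2]>im[...,0]+40)
for c,s,l in blobs(m): print(c,s,np.median(W[l],0).round(4))
p=imaging.snapshot("wrist"); W=cloud(p); im=p["image"].astype(int)
m=(im[...,2]>im[...,0]+40)
for c,s,l in blobs(m): print("w",c,s,ray(p,*c,np.median(W[l][:,2])).round(4))
E
```

```text
t 6.95 pos [ 0.4356 -0.0609  0.211 ] shift mm [ -0.2  -2.3 112. ] turn [-0.38  0.37 -0.13] F [-0.4 -0.9 -0.3] op 1.0 q [ 0.28  0.57 -0.39  2.15  0.45  0.51 -0.45]
[335.76502732 204.96174863] [329 198  15  15 183] [ 5.806e-01 -4.000e-04  1.183e-01]
[313.75735294 266.38970588] [308 260  13  13 136] [0.4457 0.0537 0.0836]
[230.94047619 278.46130952] [221 269  21  20 336] [0.4231 0.2498 0.0578]
w [341.71234799  28.04162769] [ 318    1   49   56 2138] [0.4458 0.0534 0.0841]
w [568.42106593 115.20459712] [ 528   85   81   62 3959] [5.773e-01 3.000e-04 1.189e-01]
w [322.6343356  220.05819593] [ 299  193   48   54 2062] [ 0.4336 -0.06    0.1321]
```

Call:
send_rows(
  moves=[0, -0.002, 0.02, -0.2, 0.2, 0, 0, -0.0025, 0.045, -0.4, 0.4, 0, 0, -0.0025, 0.075, -0.4, 0.4, 0, 0, -0.0025, 0.1, -0.4, 0.4, 0, 0, -0.0025, 0.111, -0.4, 0.4, 0],
)

```text
clock: 7.47
tool_pos: [0.434, -0.0607, 0.0976]
eef_rot: [0.708, 0.707, 0.0, -0.0]
contact_force: [-0.2, 0.5, 0.5]
opening: 0.999
```

Call:
send_rows(
  moves=[0, 0, 0, 0, 0, 0, 0, 0, 0, 0, 0, 0, 0, 0, 0, 0, 0, 0, 0, 0, 0, 0, 0, 0, 0, 0, 0, 0, 0, 0],
)

```text
clock: 7.88
tool_pos: [0.4348, -0.0608, 0.0985]
eef_rot: [0.708, 0.707, 0.001, 0.0]
contact_force: [0.1, -0.2, -0.3]
opening: 0.999
```

```bash
python3 - <<'E'
from h import *
to(.433,-.061,.099)
E
```

```text
t 7.8833 pos [ 0.4348 -0.0608  0.0985] shift mm [-0.2 -1.8 -0.5] turn [ 0.09 -0.05 -0.09] F [ 0.1 -0.2 -0.3] op 0.999 q [ 0.11  0.79 -0.11  2.24  0.64  0.13 -0.61]
```

Call:
send_rows(
  moves=[0, -0.0018, 0, 0, 0, 0, 0, -0.0018, 0, 0, 0, 0, 0, -0.0018, 0, 0, 0, 0, 0, -0.0018, 0, 0, 0, 0, 0, -0.0018, 0, 0, 0, 0],
  claw=1,
)

```text
clock: 8.3
tool_pos: [0.433, -0.0608, 0.0986]
eef_rot: [0.708, 0.707, 0.001, 0.0]
contact_force: [0.2, 0.3, 0.5]
opening: 0.643
```

Call:
send_rows(
  moves=[0, 0, 0, 0, 0, 0, 0, 0, 0, 0, 0, 0, 0, 0, 0, 0, 0, 0, 0, 0, 0, 0, 0, 0, 0, 0, 0, 0, 0, 0],
)

```text
clock: 8.72
tool_pos: [0.4331, -0.0608, 0.0986]
eef_rot: [0.708, 0.706, 0.001, 0.0]
contact_force: [0.3, 0.2, 0.3]
opening: 0.444
```

Call:
send_rows(
  moves=[0, 0, 0, 0, 0, 0, 0, 0, -0.002, 0, 0, 0, 0, 0, -0.008, 0, 0, 0, 0, 0, -0.018, 0, 0, 0, 0, 0, -0.03, 0, 0, 0],
)

```text
clock: 9.13
tool_pos: [0.4325, -0.0608, 0.1289]
eef_rot: [0.708, 0.707, 0.0, -0.0]
contact_force: [-0.0, -0.2, -1.2]
opening: 0.445
```

```bash
python3 - <<'E'
from h import *
to(.5989,-.1056,.17)
p=imaging.snapshot("side"); cv2.imwrite("pics/s3.png",p["image"][:,:,::-1])
E
```

```text
t 9.1333 pos [ 0.4325 -0.0608  0.1289] shift mm [-44.6 166.5 -41.1] turn [ 0.01 -0.04 -0.08] F [-0.  -0.2 -1.2] op 0.445 q [ 0.16  0.72 -0.2   2.23  0.61  0.23 -0.59]
```

View pics/s3.png

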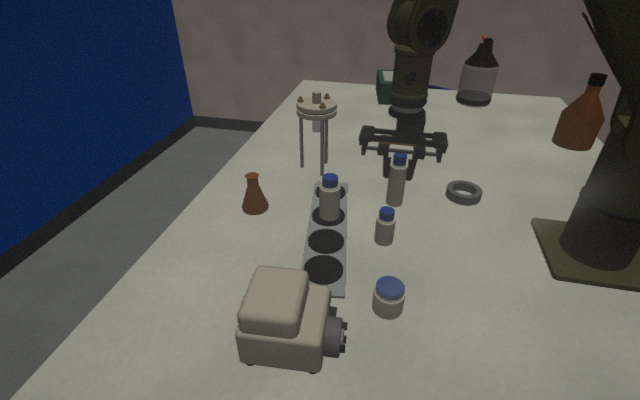

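Call:
send_rows(
  moves=[-0.002, 0.008, -0.006, 0, 0, 0, -0.006, 0.022, -0.012, 0, 0, 0, -0.011, 0.04, -0.018, 0, 0, 0, -0.016, 0.06, -0.02, 0, 0, 0, -0.021, 0.08, -0.02, 0, 0, 0],
)

```text
clock: 9.6
tool_pos: [0.5138, -0.0828, 0.1518]
eef_rot: [0.708, 0.706, 0.002, 0.001]
contact_force: [0.4, -0.3, -0.7]
opening: 0.446
```

Call:
send_rows(
  moves=[-0.005, 0.02, 0, 0, 0, 0, -0.011, 0.04, 0, 0, 0, 0, -0.016, 0.058, 0, 0, 0, 0, -0.02, 0.073, 0, 0, 0, 0, -0.022, 0.082, 0, 0, 0, 0],
)

```text
clock: 10.02
tool_pos: [0.5971, -0.106, 0.152]
eef_rot: [0.708, 0.706, 0.002, 0.002]
contact_force: [-0.2, 0.6, -0.8]
opening: 0.454
```

```bash
python3 - <<'E'
from h import *
to(.5989,-.1056,.1095)
E
```

```text
t 10.0167 pos [ 0.5971 -0.106   0.152 ] shift mm [ 0.3  1.5 42.5] turn [ 0.29 -0.02 -0.22] F [-0.2  0.6 -0.8] op 0.454 q [ 0.33  0.83 -0.41  1.72  0.48  0.69 -0.34]
```

Call:
send_rows(
  moves=[0, 0.001, 0.006, 0.2, 0, 0, 0, 0.0015, 0.016, 0.3, 0, 0, 0, 0.0015, 0.027, 0.3, 0, 0, 0, 0.0015, 0.034, 0.3, 0, 0, 0, 0.0015, 0.037, 0.3, 0, 0],
)

```text
clock: 10.43
tool_pos: [0.5968, -0.1057, 0.1128]
eef_rot: [0.708, 0.706, -0.001, -0.002]
contact_force: [0.6, -0.4, -1.7]
opening: 0.444
```

Call:
send_rows(
  moves=[0, 0, 0.001, 0, 0, 0, 0, 0, 0.003, 0, 0, 0, 0, 0, 0.004, 0, 0, 0, 0, 0, 0.005, 0, 0, 0, 0, 0, 0.005, 0, 0, 0],
)

```text
clock: 10.85
tool_pos: [0.596, -0.1056, 0.1096]
eef_rot: [0.708, 0.706, -0.002, -0.002]
contact_force: [-5.0, 0.8, 11.6]
opening: 0.45
```

```bash
python3 - <<'E'
from h import *
to(.5989,-.1056,.1095)
p=imaging.snapshot("side"); cv2.imwrite("pics/s4.png",p["image"][:,:,::-1])
E
```

```text
t 10.85 pos [ 0.596  -0.1056  0.1096] shift mm [-0.   2.9  0.1] turn [-0.31  0.03 -0.17] F [-5.   0.8 11.6] op 0.45 q [ 0.31  0.89 -0.38  1.73  0.51  0.62 -0.37]
```

View pics/s4.png

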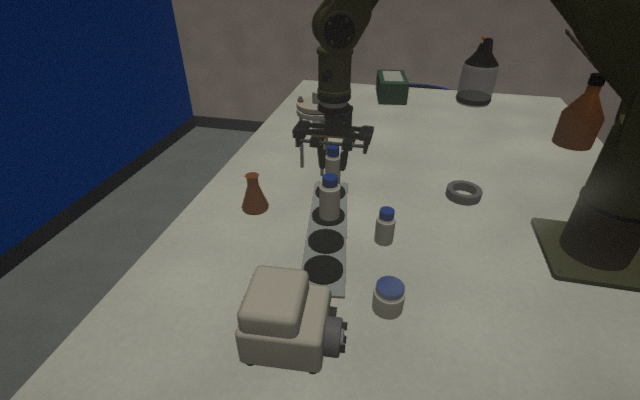

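Call:
send_rows(
  moves=[0, 0, -0.0005, 0, 0, 0, 0, 0.001, -0.001, -0.2, 0, 0, 0, 0.001, -0.001, -0.2, 0, 0, 0, 0.001, -0.001, -0.2, 0, 0, 0, 0.001, -0.001, -0.2, 0, 0],
)

```text
clock: 11.32
tool_pos: [0.597, -0.1056, 0.1104]
eef_rot: [0.708, 0.706, -0.001, -0.001]
contact_force: [0.4, 0.3, -1.0]
opening: 0.443
```

```bash
python3 - <<'E'
from h import *
to(.5989,-.1056,.1095)
E
```

```text
t 11.3167 pos [ 0.597  -0.1056  0.1104] shift mm [-0.   1.9  0.9] turn [-0.12  0.02 -0.17] F [ 0.4  0.3 -1. ] op 0.443 q [ 0.31  0.89 -0.38  1.73  0.52  0.62 -0.37]
```

Call:
send_rows(
  moves=[0, 0, 0.0005, 0, 0, 0, 0, 0, 0.0005, 0, 0, 0, 0, 0, 0.0005, 0, 0, 0, 0, 0, 0.0005, 0, 0, 0, 0, 0, 0.0005, 0, 0, 0],
)

```text
clock: 11.73
tool_pos: [0.5969, -0.1056, 0.1098]
eef_rot: [0.708, 0.706, -0.001, -0.001]
contact_force: [0.0, -0.1, -1.0]
opening: 0.446
```

Call:
send_rows(
  moves=[0, 0, 0, 0, 0, 0, 0, 0, 0, 0, 0, 0, 0, 0, 0, 0, 0, 0, 0, 0, 0, 0, 0, 0, 0, 0, 0, 0, 0, 0],
  claw=-1,
)

```text
clock: 12.15
tool_pos: [0.597, -0.1056, 0.1099]
eef_rot: [0.708, 0.706, -0.001, -0.001]
contact_force: [0.5, -1.0, 0.0]
opening: 0.8
```

Call:
send_rows(
  moves=[0, 0, 0, 0, 0, 0, 0, 0, -0.01, 0, 0, 0, 0, 0, -0.035, 0, 0, 0, 0, 0, -0.07, 0, 0, 0, 0, 0, -0.1, 0, 0, 0],
)

```text
clock: 12.57
tool_pos: [0.5971, -0.1053, 0.2119]
eef_rot: [0.708, 0.706, -0.001, -0.001]
contact_force: [1.0, 0.7, -0.4]
opening: 1.0
```

```bash
python3 - <<'E'
from h import *
to(.445,.0542,.21)
p=imaging.snapshot("side"); cv2.imwrite("pics/s5.png",p["image"][:,:,::-1])
E
```

```text
t 12.5667 pos [ 0.5971 -0.1053  0.2119] shift mm [ 159.1 -152.5    2.2] turn [-0.12  0.   -0.15] F [ 1.   0.7 -0.4] op 1.0 q [ 0.35  0.76 -0.46  1.67  0.43  0.82 -0.29]
```

View pics/s5.png

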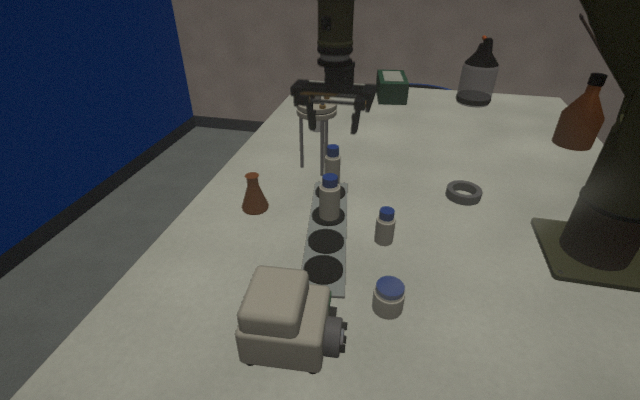

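Call:
send_rows(
  moves=[0.012, -0.012, 0, 0, 0, 0, 0.032, -0.031, 0, 0, 0, 0, 0.056, -0.054, 0, 0, 0, 0, 0.08, -0.077, 0, 0, 0, 0, 0.104, -0.1, 0, 0, 0, 0],
)

```text
clock: 13.03
tool_pos: [0.5, -0.0001, 0.2178]
eef_rot: [0.708, 0.706, 0.003, 0.004]
contact_force: [0.6, 0.2, -0.3]
opening: 0.999
```

Call:
send_rows(
  moves=[0.02, -0.018, 0.01, 0, 0, 0, 0.033, -0.031, 0.025, 0, 0, 0, 0.043, -0.041, 0.04, 0, 0, 0, 0.047, -0.044, 0.055, 0, 0, 0, 0.047, -0.044, 0.06, 0, 0, 0],
)

```text
clock: 13.45
tool_pos: [0.4554, 0.0485, 0.1566]
eef_rot: [0.707, 0.707, 0.003, 0.003]
contact_force: [-0.4, -0.9, -1.1]
opening: 1.002
```

```bash
python3 - <<'E'
from h import *
to(.4455,.054,.053)
p=imaging.snapshot("top");W=cloud(p); im=p["image"].astype(int)
m=(im[...,2]>im[...,0]+40)
for c,s,l in blobs(m): print(c,s,np.median(W[l],0).round(4))
E
```

```text
t 13.45 pos [0.4554 0.0485 0.1566] shift mm [  5.6 -10.7 103.5] turn [ 0.45  0.02 -0.03] F [-0.4 -0.9 -1.1] op 1.002 q [-0.02  0.68 -0.29  2.16  0.54  0.36 -0.77]
[384.11111111 195.27407407] [378 189  13  13 135] [ 0.5961 -0.1069  0.1429]
[335.79120879 204.92857143] [329 198  15  15 182] [ 5.808e-01 -4.000e-04  1.179e-01]
[230.96119403 278.48358209] [221 269  21  20 335] [0.4231 0.2494 0.0574]
```

Call:
send_rows(
  moves=[0.003, -0.006, 0.004, 0.4, 0, 0, 0.0056, -0.0107, 0.012, 0.45, 0, 0, 0.0056, -0.0107, 0.025, 0.45, 0, 0, 0.0056, -0.0107, 0.042, 0.45, 0, 0, 0.0056, -0.0107, 0.06, 0.45, 0, 0],
)

```text
clock: 13.92
tool_pos: [0.4471, 0.0529, 0.0967]
eef_rot: [0.708, 0.706, 0.001, 0.001]
contact_force: [0.1, 0.8, 0.8]
opening: 1.0
```

```bash
python3 - <<'E'
from h import *
to(.4455,.054,.053)
E
```

```text
t 13.9167 pos [0.4471 0.0529 0.0967] shift mm [ 1.1 -1.7 43.7] turn [ 0.17  0.01 -0.2 ] F [0.1 0.8 0.8] op 1.0 q [-0.14  0.8  -0.13  2.21  0.63  0.16 -0.86]
```

Call:
send_rows(
  moves=[0.001, -0.0017, 0.012, 0.2, 0, 0, 0.001, -0.0017, 0.026, 0.2, 0, 0, 0.001, -0.0017, 0.038, 0.2, 0, 0, 0.001, -0.0017, 0.0435, 0.2, 0, 0, 0.001, -0.0017, 0.0435, 0.2, 0, 0],
)

```text
clock: 14.33
tool_pos: [0.4465, 0.0537, 0.0525]
eef_rot: [0.709, 0.705, -0.0, 0.0]
contact_force: [-0.3, -0.3, 0.4]
opening: 1.001
```

```bash
python3 - <<'E'
from h import *
to(.4455,.054,.053)
E
```

```text
t 14.3333 pos [0.4465 0.0537 0.0525] shift mm [ 0.3 -1.  -0.5] turn [ 0.01  0.03 -0.27] F [-0.3 -0.3  0.4] op 1.001 q [-0.19  0.9  -0.05  2.22  1.02  0.04 -1.25]
```

Call:
send_rows(
  moves=[0, -0.001, 0, 0, 0, 0, 0, -0.001, 0, 0, 0, 0, 0, -0.001, 0, 0, 0, 0, 0, -0.001, 0, 0, 0, 0, 0, -0.001, 0, 0, 0, 0],
  claw=1,
)

```text
clock: 14.75
tool_pos: [0.4459, 0.0536, 0.0528]
eef_rot: [0.709, 0.705, 0.0, 0.0]
contact_force: [-0.7, 0.3, 0.2]
opening: 0.643
```

Call:
send_rows(
  moves=[0, 0, 0, 0, 0, 0, 0, 0, 0, 0, 0, 0, 0, 0, 0, 0, 0, 0, 0, 0, 0, 0, 0, 0, 0, 0, 0, 0, 0, 0],
)

```text
clock: 15.17
tool_pos: [0.446, 0.0536, 0.0529]
eef_rot: [0.709, 0.705, 0.0, 0.001]
contact_force: [-0.1, -0.7, 2.9]
opening: 0.47
```

```bash
python3 - <<'E'
from h import *
to(.5688,.0978,.113)
E
```

```text
t 15.1667 pos [0.446  0.0536 0.0529] shift mm [ 44.9 122.6 -59.9] turn [ 0.07  0.02 -0.32] F [-0.1 -0.7  2.9] op 0.47 q [-0.19  0.89 -0.05  2.23  1.08  0.04 -1.31]
```

Call:
send_rows(
  moves=[0, 0, -0.003, 0, 0, 0, 0, 0, -0.01, 0, 0, 0, 0, 0, -0.02, 0, 0, 0, 0, 0, -0.032, 0, 0, 0, 0, 0, -0.044, 0, 0, 0],
)

```text
clock: 15.58
tool_pos: [0.4455, 0.0534, 0.0974]
eef_rot: [0.709, 0.705, -0.0, 0.0]
contact_force: [1.3, -0.8, -1.2]
opening: 0.471
```

```bash
python3 - <<'E'
from h import *
to(.5688,.0978,.113)
E
```

```text
t 15.5833 pos [0.4455 0.0534 0.0974] shift mm [ 45.  123.  -15.6] turn [ 0.01  0.05 -0.31] F [ 1.3 -0.8 -1.2] op 0.471 q [-0.03  0.81 -0.3   2.21  0.98  0.26 -1.21]
```

Call:
send_rows(
  moves=[0.003, 0.008, -0.008, 0, 0, 0, 0.008, 0.022, -0.016, 0, 0, 0, 0.015, 0.04, -0.022, 0, 0, 0, 0.021, 0.058, -0.025, 0, 0, 0, 0.028, 0.076, -0.025, 0, 0, 0],
)

```text
clock: 16.0
tool_pos: [0.5224, 0.0807, 0.1233]
eef_rot: [0.709, 0.705, -0.0, 0.0]
contact_force: [-0.0, 0.1, -1.6]
opening: 0.465
```

Call:
send_rows(
  moves=[0.006, 0.016, 0, 0, 0, 0, 0.01, 0.03, 0, 0, 0, 0, 0.014, 0.039, 0, 0, 0, 0, 0.0165, 0.045, 0, 0, 0, 0, 0.017, 0.046, 0, 0, 0, 0],
)

```text
clock: 16.42
tool_pos: [0.569, 0.0978, 0.1233]
eef_rot: [0.709, 0.705, 0.0, 0.0]
contact_force: [0.4, -0.3, -0.5]
opening: 0.469
```

```bash
python3 - <<'E'
from h import *
to(.5688,.0975,.064)
E
```

```text
t 16.4167 pos [0.569  0.0978 0.1233] shift mm [-0.3 -0.3 59.3] turn [ 0.03 -0.   -0.37] F [ 0.4 -0.3 -0.5] op 0.469 q [ 0.07  0.88 -0.56  1.81  0.72  0.67 -0.93]
```

Call:
send_rows(
  moves=[0, 0, 0.008, 0, 0, 0, 0, 0, 0.022, 0, 0, 0, 0, 0, 0.038, 0, 0, 0, 0, 0, 0.05, 0, 0, 0, 0, 0, 0.054, 0, 0, 0],
)

```text
clock: 16.83
tool_pos: [0.5671, 0.0969, 0.0671]
eef_rot: [0.709, 0.705, -0.002, -0.001]
contact_force: [-0.2, 1.0, -0.8]
opening: 0.466
```

Call:
send_rows(
  moves=[0, 0, 0.001, 0, 0, 0, 0, 0, 0.002, 0, 0, 0, 0, 0, 0.003, 0, 0, 0, 0, 0, 0.0035, 0, 0, 0, 0, 0, 0.0035, 0, 0, 0],
)

```text
clock: 17.25
tool_pos: [0.5674, 0.097, 0.0641]
eef_rot: [0.709, 0.705, -0.001, -0.0]
contact_force: [-0.2, 0.3, -0.2]
opening: 0.469
```

```bash
python3 - <<'E'
from h import *
to(.5688,.0975,.064)
E
```

```text
t 17.25 pos [0.5674 0.097  0.0641] shift mm [0.5 1.4 0.1] turn [-0.15  0.09 -0.34] F [-0.2  0.3 -0.2] op 0.469 q [ 0.03  0.96 -0.48  1.83  0.81  0.56 -1.  ]
```

Just at contact; release here.

Call:
send_rows(
  moves=[0, 0, 0, 0, 0, 0, 0, 0, 0, 0, 0, 0, 0, 0, 0, 0, 0, 0, 0, 0, 0, 0, 0, 0, 0, 0, 0, 0, 0, 0],
  claw=-1,
)

```text
clock: 17.67
tool_pos: [0.5675, 0.0971, 0.0643]
eef_rot: [0.709, 0.705, -0.001, -0.0]
contact_force: [0.1, -0.5, 1.4]
opening: 0.822
```

Call:
send_rows(
  moves=[0, 0, 0, 0, 0, 0, 0, 0, -0.01, 0, 0, 0, 0, 0, -0.035, 0, 0, 0, 0, 0, -0.07, 0, 0, 0, 0, 0, -0.1, 0, 0, 0],
)

```text
clock: 18.08
tool_pos: [0.5674, 0.0974, 0.1661]
eef_rot: [0.709, 0.705, -0.001, -0.001]
contact_force: [1.2, -0.0, 0.3]
opening: 1.001
```

```bash
python3 - <<'E'
from h import *
to(.4226,.2496,.12)
p=imaging.snapshot("side"); cv2.imwrite("pics/s6.png",p["image"][:,:,::-1])
E
```

```text
t 18.0833 pos [0.5674 0.0974 0.1661] shift mm [ 151.5 -145.5   46.4] turn [-0.17  0.06 -0.31] F [ 1.2 -0.   0.3] op 1.001 q [ 0.1   0.82 -0.61  1.79  0.66  0.75 -0.88]
```

View pics/s6.png

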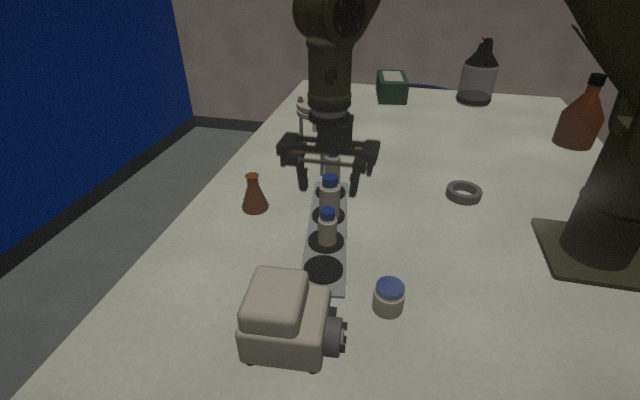

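```bash
python3 - <<'E'
from h import *
for n in ("top","side"):
    p=imaging.snapshot(n);W=cloud(p)
    m=(p["depth"]>0)&(W[...,2]>.012)&(W[...,2]<.14)&(W[...,0]>.3)&(W[...,0]<.8)&(W[...,1]>.284)&(W[...,1]<.5)
    q=W[m]; print(n,m.sum(),q.min(0).round(3),q.max(0).round(3))
    for x in np.arange(.44,.66,.02):
        k=q[(q[:,0]>=x)&(q[:,0]<x+.02)]
        if len(k): print(x.round(2),k[:,1].min().round(3),k[:,1].max().round(3),k[:,2].max().round(3))
E
```

```text
top 3622 [0.481 0.293 0.013] [0.649 0.416 0.126]
0.48 0.339 0.396 0.085
0.5 0.306 0.41 0.087
0.52 0.293 0.412 0.088
0.54 0.294 0.416 0.125
0.56 0.296 0.41 0.125
0.58 0.297 0.413 0.126
0.6 0.298 0.413 0.126
0.62 0.3 0.413 0.125
0.64 0.302 0.383 0.12
side 9046 [0.48  0.297 0.012] [0.642 0.424 0.122]
0.48 0.345 0.401 0.082
0.5 0.305 0.416 0.084
0.52 0.297 0.417 0.086
0.54 0.298 0.419 0.121
0.56 0.306 0.42 0.122
0.58 0.307 0.422 0.122
0.6 0.308 0.424 0.122
0.62 0.31 0.424 0.122
0.64 0.315 0.414 0.117
```

```bash
python3 - <<'E'
from h import *
to(.4230,.2497,.15,np.radians(-15))
E
```

```text
t 18.2333 pos [0.5692 0.0978 0.1671] shift mm [ 150.9 -147.2   16.7] turn [ 0.16 -0.03 14.64] F [-0.4 -0.4 -0.9] op 1.006 q [ 0.1   0.82 -0.61  1.79  0.67  0.75 -0.88]
```

Call:
send_rows(
  moves=[0.012, -0.012, 0, 0, 0, 2, 0.032, -0.031, 0, 0, 0, 5, 0.056, -0.054, 0, 0, 0, 8, 0.08, -0.078, 0, 0, 0, 11, 0.104, -0.101, 0, 0, 0, 14.6],
)

```text
clock: 18.65
tool_pos: [0.4671, 0.2025, 0.166]
eef_rot: [0.794, 0.608, 0.0, 0.001]
contact_force: [-0.6, 0.2, -0.1]
opening: 1.0
```

```bash
python3 - <<'E'
from h import *
to(.4230,.2497,.11,np.radians(-15))
E
```

```text
t 18.65 pos [0.4671 0.2025 0.166 ] shift mm [ 34.  -54.9  55.9] turn [ 0.05  0.03 -0.17] F [-0.6  0.2 -0.1] op 1.0 q [-0.2   0.73 -0.49  1.99  0.63  0.57 -1.39]
```

Call:
send_rows(
  moves=[0.013, -0.021, 0.006, 0, 0, 0, 0.024, -0.039, 0.016, 0, 0, 0, 0.031, -0.05, 0.03, 0, 0, 0, 0.034, -0.055, 0.045, 0, 0, 0, 0.034, -0.055, 0.055, 0, 0, 0],
)

```text
clock: 19.07
tool_pos: [0.4205, 0.2508, 0.1094]
eef_rot: [0.793, 0.609, -0.001, -0.0]
contact_force: [0.7, -1.5, -0.8]
opening: 0.999
```

```bash
python3 - <<'E'
from h import *
to(.4230,.2497,.035,np.radians(-15))
p=imaging.snapshot("wrist"); cv2.imwrite("pics/w7.png",p["image"][:,:,::-1]); W=cloud(p); im=p["image"].astype(int)
m=(im[...,2]>im[...,0]+40)
for c,s,l in blobs(m): print("w",c,s,ray(p,*c,np.median(W[l][:,2])).round(4))
E
```

```text
t 19.0667 pos [0.4205 0.2508 0.1094] shift mm [-0.3  2.8 74.4] turn [-0.1   0.12  0.06] F [ 0.7 -1.5 -0.8] op 0.999 q [-0.42  0.8  -0.35  2.08  0.73  0.38 -1.62]
w [325.48659004 239.37578544] [ 280  194   92   91 6525] [0.4238 0.2515 0.0582]
```

View pics/w7.png

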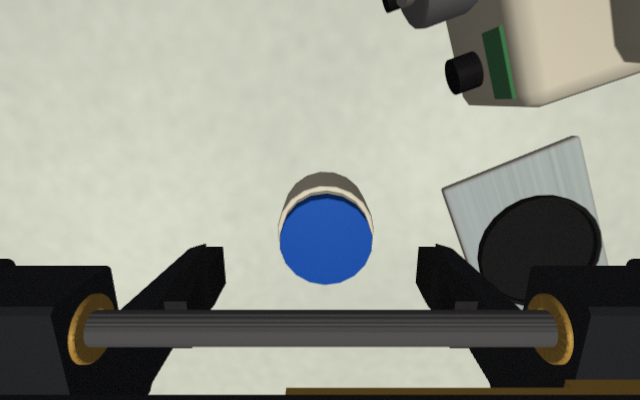

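Call:
send_rows(
  moves=[0.0005, 0.0028, 0.01, 0, 0, 0, 0.0005, 0.0028, 0.028, 0, 0, 0, 0.0005, 0.0028, 0.048, 0, 0, 0, 0.0005, 0.0028, 0.066, 0, 0, 0, 0.0005, 0.0028, 0.074, 0, 0, 0],
)

```text
clock: 19.53
tool_pos: [0.4227, 0.2481, 0.032]
eef_rot: [0.793, 0.609, -0.004, 0.001]
contact_force: [0.4, 0.4, -0.8]
opening: 0.997
```

```bash
python3 - <<'E'
from h import *
to(.4232,.250,.035,np.radians(-15))
E
```

```text
t 19.5333 pos [0.4227 0.2481 0.032 ] shift mm [ 1.9 -0.1 -3. ] turn [-0.23  0.4  -0.02] F [ 0.4  0.4 -0.8] op 0.997 q [-0.53  0.95 -0.16  2.09  0.84  0.17 -1.72]
```

Call:
send_rows(
  moves=[0.001, 0, -0.002, -0.2, 0.3, 0, 0.002, 0, -0.002, -0.2, 0.4, 0, 0.002, 0, -0.002, -0.2, 0.4, 0, 0.002, 0, -0.002, -0.2, 0.4, 0, 0.002, 0, -0.002, -0.2, 0.4, 0],
  claw=1,
)

```text
clock: 19.95
tool_pos: [0.4238, 0.2502, 0.0348]
eef_rot: [0.794, 0.608, 0.001, -0.0]
contact_force: [-1.5, 0.5, -0.5]
opening: 0.647
```

Call:
send_rows(
  moves=[0, 0, 0, 0, 0, 0, 0, 0, 0, 0, 0, 0, 0, 0, 0, 0, 0, 0, 0, 0, 0, 0, 0, 0, 0, 0, 0, 0, 0, 0],
)

```text
clock: 20.37
tool_pos: [0.4238, 0.2502, 0.0348]
eef_rot: [0.794, 0.608, 0.001, -0.0]
contact_force: [-0.1, 0.2, -0.9]
opening: 0.628
```

```bash
python3 - <<'E'
from h import *
to(.5555,.1871,.1,np.radians(-15))
E
```

```text
t 20.3667 pos [0.4238 0.2502 0.0348] shift mm [-26.6 143.6 -65.2] turn [ 0.02 -0.07 -0.06] F [-0.1  0.2 -0.9] op 0.628 q [-0.53  0.94 -0.15  2.1   0.84  0.16 -1.72]
```

Call:
send_rows(
  moves=[0, 0, -0.003, 0, 0, 0, 0, 0, -0.01, 0, 0, 0, 0, 0, -0.022, 0, 0, 0, 0, 0, -0.036, 0, 0, 0, 0, 0, -0.05, 0, 0, 0],
)

```text
clock: 20.78
tool_pos: [0.4236, 0.2499, 0.0858]
eef_rot: [0.794, 0.608, 0.0, -0.0]
contact_force: [-0.1, -0.3, -0.5]
opening: 0.627
```

Call:
send_rows(
  moves=[-0.001, 0.008, -0.008, 0, 0, 0, -0.004, 0.022, -0.016, 0, 0, 0, -0.008, 0.04, -0.02, 0, 0, 0, -0.011, 0.06, -0.02, 0, 0, 0, -0.015, 0.08, -0.02, 0, 0, 0],
)

```text
clock: 21.2
tool_pos: [0.4977, 0.2142, 0.1069]
eef_rot: [0.793, 0.609, 0.001, -0.0]
contact_force: [0.3, 0.8, -1.7]
opening: 0.629
```

```bash
python3 - <<'E'
from h import *
to(.5555,.1871,.1,np.radians(-15))
E
```

```text
t 21.2 pos [0.4977 0.2142 0.1069] shift mm [-11.2  62.8   6.9] turn [ 0.04 -0.08 -0.02] F [ 0.3  0.8 -1.7] op 0.629 q [-0.23  0.85 -0.44  1.93  0.71  0.51 -1.43]
```

Call:
send_rows(
  moves=[-0.003, 0.019, 0, 0, 0, 0, -0.007, 0.038, 0, 0, 0, 0, -0.0095, 0.053, 0, 0, 0, 0, -0.011, 0.061, 0, 0, 0, 0, -0.0112, 0.063, 0, 0, 0, 0],
)

```text
clock: 21.62
tool_pos: [0.5569, 0.1855, 0.1072]
eef_rot: [0.794, 0.607, 0.001, 0.0]
contact_force: [-0.4, 0.8, -0.6]
opening: 0.629
```

Call:
send_rows(
  moves=[0, 0, 0.008, 0, 0, 0, 0, 0, 0.02, 0, 0, 0, 0, 0, 0.036, 0, 0, 0, 0, 0, 0.048, 0, 0, 0, 0, 0, 0.053, 0, 0, 0],
)

```text
clock: 22.03
tool_pos: [0.5548, 0.1856, 0.0517]
eef_rot: [0.794, 0.608, -0.001, -0.0]
contact_force: [0.4, -0.7, -1.4]
opening: 0.629
```

```bash
python3 - <<'E'
from h import *
to(.5555,.1871,.0455,np.radians(-15))
E
```

```text
t 22.0333 pos [0.5548 0.1856 0.0517] shift mm [1.6 0.3 6.2] turn [-0.1   0.09 -0.07] F [ 0.4 -0.7 -1.4] op 0.629 q [-0.16  0.98 -0.42  1.81  0.74  0.52 -1.34]
```

Call:
send_rows(
  moves=[0.001, 0, 0.001, 0, 0, 0, 0.0016, 0, 0.003, 0, 0, 0, 0.0016, 0, 0.005, 0, 0, 0, 0.0016, 0, 0.006, 0, 0, 0, 0.0016, 0, 0.006, 0, 0, 0],
)

```text
clock: 22.45
tool_pos: [0.5554, 0.1874, 0.046]
eef_rot: [0.794, 0.608, -0.001, -0.0]
contact_force: [0.1, -1.0, -1.7]
opening: 0.63
```

```bash
python3 - <<'E'
from h import *
to(.5555,.1871,.0455,np.radians(-15))
p=imaging.snapshot("side"); cv2.imwrite("pics/s8.png",p["image"][:,:,::-1])
E
```

```text
t 22.45 pos [0.5554 0.1874 0.046 ] shift mm [-0.3  0.2  0.5] turn [-0.07  0.06 -0.07] F [ 0.1 -1.  -1.7] op 0.63 q [-0.17  0.99 -0.41  1.8   0.75  0.51 -1.35]
```

View pics/s8.png

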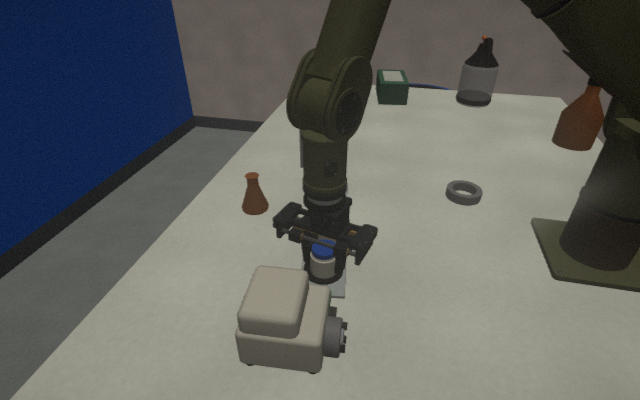

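The jar, at (323,258), is in the end dish with its bottom about at the floor. I'll lower it 0.5 mm and release.

Call:
send_rows(
  moves=[0, 0, 0.0005, 0, 0, 0, 0, 0, 0.0007, 0, 0, 0, 0, 0, 0.0007, 0, 0, 0, 0, 0, 0.0007, 0, 0, 0, 0, 0, 0.0007, 0, 0, 0],
)

```text
clock: 22.92
tool_pos: [0.5558, 0.1872, 0.0458]
eef_rot: [0.794, 0.608, -0.001, 0.0]
contact_force: [-0.2, -0.6, 4.0]
opening: 0.628
```

Call:
send_rows(
  moves=[0, 0, 0, 0, 0, 0, 0, 0, 0, 0, 0, 0, 0, 0, 0, 0, 0, 0, 0, 0, 0, 0, 0, 0, 0, 0, 0, 0, 0, 0],
  claw=-1,
)

```text
clock: 23.33
tool_pos: [0.5557, 0.1872, 0.0457]
eef_rot: [0.794, 0.608, -0.001, 0.0]
contact_force: [-0.0, 0.8, -0.1]
opening: 0.982
```

Call:
send_rows(
  moves=[0, 0, 0, 0, 0, 0, 0, 0, -0.01, 0, 0, 0, 0, 0, -0.035, 0, 0, 0, 0, 0, -0.07, 0, 0, 0, 0, 0, -0.105, 0, 0, 0],
)

```text
clock: 23.75
tool_pos: [0.555, 0.1871, 0.1519]
eef_rot: [0.794, 0.608, -0.002, -0.0]
contact_force: [1.1, 0.5, 0.3]
opening: 0.994
```

Call:
send_rows(
  moves=[0, -0.02, -0.01, 0, 0, 0, 0, -0.045, -0.02, 0, 0, 0, 0, -0.075, -0.03, 0, 0, 0, 0, -0.1, -0.03, 0, 0, 0, 0, -0.11, -0.03, 0, 0, 0],
)

```text
clock: 24.17
tool_pos: [0.4457, 0.2169, 0.1836]
eef_rot: [0.792, 0.61, -0.002, -0.001]
contact_force: [-0.5, -0.2, -0.3]
opening: 1.003
```

```bash
python3 - <<'E'
from h import *
to(.5,0.187,.2)
p=imaging.snapshot("top");W=cloud(p); im=p["image"].astype(int)
cv2.imwrite("pics/t9.png",p["image"][:,:,::-1])
m=(im[...,2]>im[...,0]+40)
for c,s,l in blobs(m): print(c,s,ray(p,*c,np.median(W[l][:,2])).round(4))
p=imaging.snapshot("side"); cv2.imwrite("pics/s9.png",p["image"][:,:,::-1])
E
```

```text
t 24.1667 pos [0.4457 0.2169 0.1836] shift mm [-15.   60.1 -16.5] turn [ -0.19   0.07 -14.82] F [-0.5 -0.2 -0.3] op 1.003 q [-0.22  0.7  -0.54  2.01  0.62  0.6  -1.43]
[384.11111111 195.27407407] [378 189  13  13 135] [ 0.5959 -0.1071  0.1423]
[335.79120879 204.92857143] [329 198  15  15 182] [ 5.809e-01 -2.000e-04  1.183e-01]
[293.42962963 213.91851852] [287 208  14  13 135] [0.5661 0.0976 0.0946]
[257.56521739 219.88405797] [247 211  20  21 276] [0.5576 0.1843 0.0684]
```

View pics/s9.png

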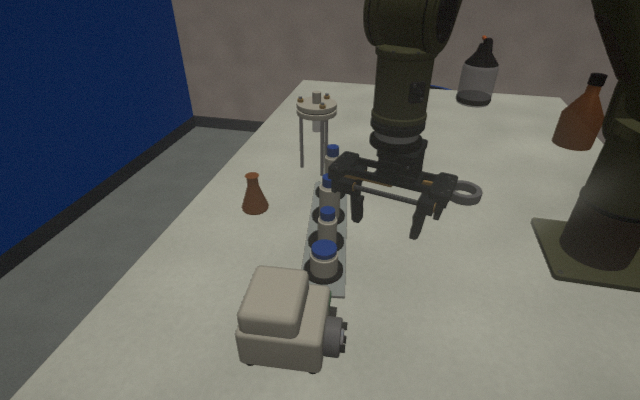

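View pics/t9.png

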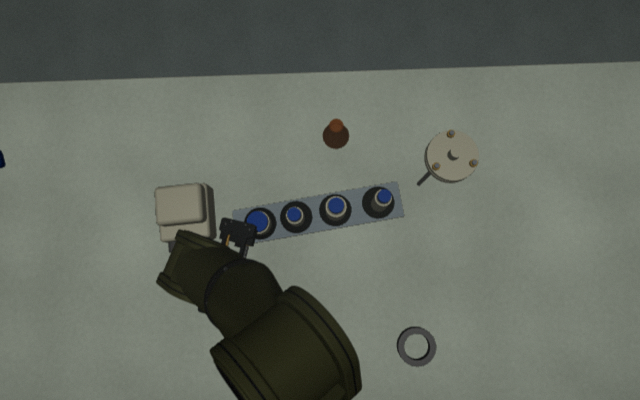

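```bash
python3 -c "
from h import *
print(r.finish_job())"
```

```text
the job is handed in; nothing more can be done
None
```

All four bottles are standing free in the dishes, and I handed the job in at about 24 s on the robot's clock. From the pump outward they go jar_58, bottle_84, bottle_108, bottle_132. The hand-in reports no verdict.

**Position and height:** In the last top picture every cap sat 10 to 11 mm above the bottle's own height. That is the height of the dish floor above the bench, so the bottles are upright on it. By the same picture the three taller bottles were within about 3.5 mm of their dish centres. The jar read about 3.5 mm off, but the gripper partly hid it in that view. Its release position was within 1 mm of the centre.

**Forces and clearances:**
- The flask showed no movement in the pictures, and the gripper was clear of everything at hand-in.
- While setting down bottle_132, the wrist force briefly read about 12 N. I backed off about 1 mm before releasing.
- While picking up bottle_84, joint 6 read 0.04, which is its lower limit to the two digits I printed. The move still reached its target.

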